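Key a ribbon reel onto the winder and set it to its marks

ROBOT

A 6-joint arm with a two-finger parallel gripper is mounted at the origin on a cart in front of the work surface, level with it; the furniture and walls round the work are solid. World frame = base frame: x ahead of the robot, y to its left, z up, the work surface at z = 0. Lengths are in m, angles in degrees, forces in N, time in s.
With the tool pointing down it reaches from about 0.4 to 0.825 m from the base axis. Payload 7 kg.
Tool frame: the origin (TCP) lies on the centre line of the jaws, within the pads' length; the fingertips stand 19 mm ahead of it and the grasp point (between the pads) is the TCP (r.tip_extent is the distance from the TCP to the fingertips, in m); z points along the fingers, y is the line along which they close (so a half turn about z gives the same grasp; the last joint's range is limited). The gripper opens to 88 mm and grips with 3 to 60 N. Pads are 19 mm wide; open, the fingers measure 130 mm over their backs; the gripper's body (78 mm by 193 mm) begins 47 mm behind the grasp point.
Start: joints at [92.252, 20.546, 0.682, 0, -70.136, -16.507], TCP at [0.166, 0.654, 0.246] pointing down, gripper open.
Joint ranges: [-176.03, 176.03], [-82.01, 121.73], [-58.28, 71.71], [-173.87, 95.51], [-174.79, -0.11], [-173.66, 173.66]. Speed limits (degrees/s): [136.94, 136.94, 172.46, 180, 180, 180].

INTERFACE

Orientations are given as [roll, pitch, yaw] about the fixed x, y, z axes, in that order (R = Rz(yaw) Ry(pitch) Rx(roll)).
In Python, from plant import r gives the robot as it stands. The module is installed in compiled form; this text tells all that it offers.
- The arm moves only by the tool jog_arm, never from a script. Its argument "deltas" is a list that holds one entry, the list of rows, each a list of 5 numbers: the opening, from -1 (shut) to 1 (fully open), then the shift along the world's x, y, z in cm, then the turn about the world's z in rad. In form: [[[claw, dx, dy, dz, turn], ...]]. A call has 1 to 8 rows; each row shifts and turns the commanded pose from where the row before left it; what a row does not reach is not made up. A row lasts 1/8 s, in which the tool goes at most 62.5 mm and 10.7 degrees, less where a joint would pass 70% of its speed; a pose out of reach is approached as far as the arm can. A call with a gripper value outside its range is refused whole. The fingers move at their own pace and stop on an object; "force" is the grip in N (left out, the last holds). Time passes only in rows, so rows that do not move let the fingers close. It gives the time, the measured TCP pose, the force, the opening and the grip force at its end, in the units of the state.
- r.get_state(): the state, without advancing time (a new reading comes with each control period).
- r.capture(name): name is "side" or "top"; returns the picture (400x640x3 uint8, blue, green, red); there is no depth.
- r.camera_info(name): a dict with "fx", "fy", "cx", "cy" (pixels), "view" (4x4, takes a point from world to camera coordinates). Camera axes: x right, y up, looking along -z (the intrinsics and any distortion apply to the point x, -y, -z); pixel columns grow to the right and rows downward; lengths in m; the calibration is good to about 2 mm. A picture is of the moment at which its call begins. camera_info takes no time and is no camera call.
- r.close_job(): hands the job in; it is judged then, once.
The state is a dict: "time_s": time; "joints": joint angles; "qd": joint speeds; "joint_torque": joint torques, N m; "tcp_pos": TCP position; "eef_rot": TCP orientation; "contact_force": force on the tool from outside, world axes, zero at the start; "moment": the same for the moment, N m; "gripper_width": finger opening in m; "gripper_force": force on a finger pad.
Only numpy, scipy, OpenCV 4.12 (cv2) and the standard library are available. Lean on these libraries where they do the work, as an engineer would, in place of code of your own. Each camera call takes 0.05 s, during which the arm holds its last target. There are 200 camera calls.

TASK

Put the red ribbon reel on the small round ribbon winder: set it over the centre pin, turn it gently until its slot drops over the winder's key where the key stands, and seat it fully home. Then turn the seated reel clockwise, taking the winder shaft round with it, until its grip bar lines up with the two red marks on the winder, and let go. Feel your way and do not force it, and leave the stack of cards and the rest of the counter alone.

Things in the scene. Friction and masses are not known exactly. Their poses are not given: they have to be found in the camera images.
- reel: loose ribbon reel, black flanges 66 mm across, red band between them, 0.12 to 0.2 kg, standing on the counter. Origin: centre of its underside. The reel is 30 mm high; on top stands a white grip bar 44 mm long (along the reel's x), 12 mm wide (y), 30 to 54 mm above the origin. A half turn makes no difference.
- reel_slot (a point): centre of the reel's underside (same as its origin). There: a blind central hole 13 mm square, 26 mm deep, and a straight slot along the reel's x (under the grip bar) through the centre, 9 mm wide, 10 mm deep, open out to 21 mm from the centre.
- winder: fixed ribbon winder, white round housing 100 mm across, 36 mm high. Origin: centre of its underside on the counter, z up. Two red marks on the rim lie on its +x and -x. Contact forces between reel and winder (all contacts added) must stay under 40 N.
- winder_seat (a point): centre of the winder's flat aluminium seat, 64 mm across, 40 mm above the counter: a reel fully home has its underside here, centred on the pin. The seat is solid and does not turn.
- winder_pin (a point): top of the steel pin in the middle of the seat: 10 mm diameter, tapered tip over the last 5 mm, 22 mm above the seat. Pin and key turn on one stiff shaft (0.1 N m friction, stays where left; a hard push on the key drags it round), with stops 1.5 rad counterclockwise (from above) and 0.25 rad clockwise of the red-mark line.
- winder_key (a point): on the winder's axis, 9 mm above the seat: top height of the brass key, two wings beside the pin, 6 mm wide, 38 mm long over both, flat top. Its angle is not measured: at the start 0.4 to 1.2 rad counterclockwise of the red-mark line. Sprung: gives at 1.2 N, plus 1.2 N per mm, solid after 4 mm (5 mm above the seat). When the slot lines up it springs up into it and the push vanishes.
- cards: bystander: a stack of cards, 55x85x14 mm, lying right of the middle; origin centre of its underside
Not all that is in view belongs to the job. Several things have the shape of the winder; the one meant has the colours described above.

How it is judged:
By the outcome, as a careful person would: the job done as asked, in the order asked, and still so for the second after the job is handed in, with the robot touching nothing.
It also fails if it takes over 51 s, if anything falls off the work surface, if the arm or the gripper's body presses on something with over 40 N, if the wrist force passes 120 N, or if a joint passes its speed limit or range.

## Working session

There is one attempt and no reset: what is moved stays moved. The work goes in short steps, Python scripts to look and compute and a tool call to move; the robot and the scene stay as the last step left them, time stands still between calls to the robot, and variables do not carry over. Pictures are saved under pics/ and viewed, at most 10 in all, crops included, and the job is handed in when it is done.

Besides the shell and the picture viewer there is one more tool, called after "Request:" in YAML: its name, and indented under it one key for each argument. jog_arm: Moves the arm, as the interface text tells. Its arguments: {"type":"object","properties":{"deltas":{"type":"array"},"force":{"type":"number"}},"required":["deltas"]}

```bash
mkdir -p pics && cat > h.py <<'E'
import numpy as np, cv2
from plant import r
def P(name):
    c=r.camera_info(name); return c, np.array(c["view"])
def proj(name,p):
    c,V=P(name); q=V@np.append(p,1); return np.array([c["fx"]*q[0]/-q[2]+c["cx"], c["fy"]*-q[1]/-q[2]+c["cy"]])
def back(name,uv,z):
    c,V=P(name); d=np.array([(uv[0]-c["cx"])/c["fx"],-(uv[1]-c["cy"])/c["fy"],-1])
    R=V[:3,:3]; o=-R.T@V[:3,3]; d=R.T@d; return o+d*(z-o[2])/d[2]
E
python3 - <<'E'
from h import *
for n in("top","side"):
    cv2.imwrite(f"pics/{n}0.png",r.capture(n)); c=r.camera_info(n); print(n,{k:(v if k!="view" else np.round(v,3).tolist()) for k,v in c.items()})
print(r.get_state())
E
```

```text
top {'fx': 407.0220359171935, 'fy': 407.0220359171935, 'cx': 317.94640083894075, 'cy': 204.20392961785802, 'view': [[-0.05, -0.999, -0.003, -0.379], [0.97, -0.049, 0.237, -0.583], [-0.237, 0.009, 0.972, -0.801], [0.0, 0.0, 0.0, 1.0]]}
side {'fx': 480.4175494388286, 'fy': 480.4175494388286, 'cx': 314.97417023448236, 'cy': 205.0355958236233, 'view': [[-0.977, -0.211, 0.013, 0.443], [0.092, -0.367, 0.926, -0.276], [-0.191, 0.906, 0.378, -0.413], [0.0, 0.0, 0.0, 1.0]]}
{'time_s': 0.1, 'joints': array([ 9.22527705e+01,  2.05865457e+01,  6.40493484e-01, -1.76913251e-02,
       -7.01355222e+01, -1.65077997e+01]), 'qd': array([-0.07999462, -0.04482418,  0.15666995, -0.01657741,  0.00307836,
       -0.00874454]), 'joint_torque': array([-7.21277502e-04, -5.84165990e+01,  2.93749666e+01,  7.01529086e+00,
        1.01808840e-02, -4.46981801e-05]), 'tcp_pos': array([0.16612327, 0.65383023, 0.24473653]), 'eef_rot': array([ 1.79917062e+02, -7.23464947e-03, -1.42610473e+01]), 'contact_force': array([ 0.98392772, -0.35478741,  0.00763575]), 'moment': array([-0.03030131, -0.00295257,  0.00054517]), 'gripper_force': 0.0, 'gripper_width': 0.08762679271935912}
```

View pics/top0.png

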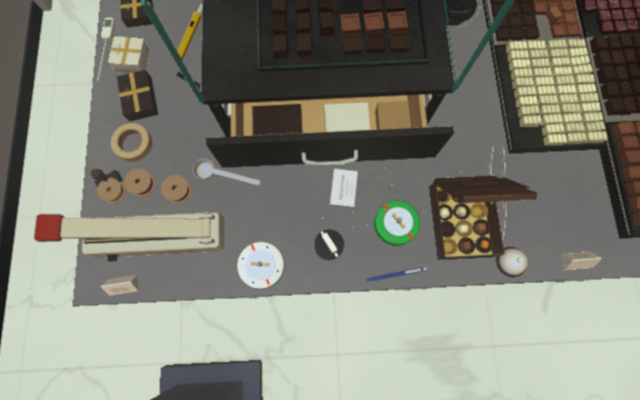

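View pics/side0.png

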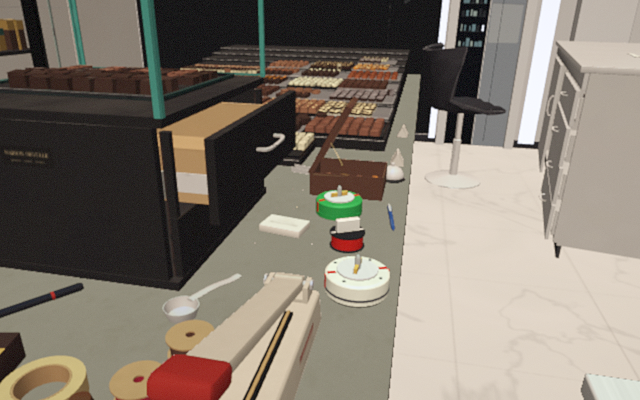

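The top picture shows the white winder with red marks at about (261,265), the reel at (329,244), the cards at (344,187) and a green decoy at (398,222). In the side picture the winder is at (357,278) and the reel at (347,235). Next I'll enlarge both.

```bash
python3 - <<'E'
from h import *
t=cv2.imread("pics/top0.png"); s=cv2.imread("pics/side0.png")
R=lambda im,x,y,w,h,k: cv2.resize(im[y:y+h,x:x+w],None,fx=k,fy=k,interpolation=cv2.INTER_CUBIC)
a=R(t,230,215,130,80,6); b=R(s,310,200,130,110,5)
cv2.imwrite("pics/c1.png",a); cv2.imwrite("pics/c2.png",b)
E
```

```text
(no output)
```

View pics/c1.png

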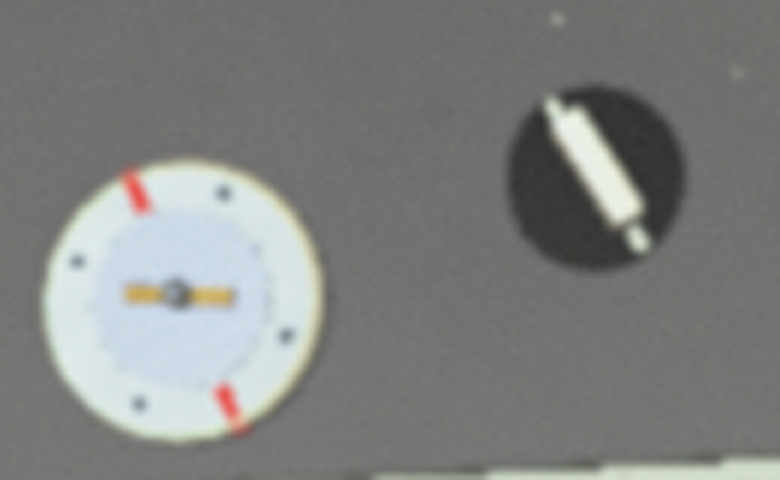

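View pics/c2.png

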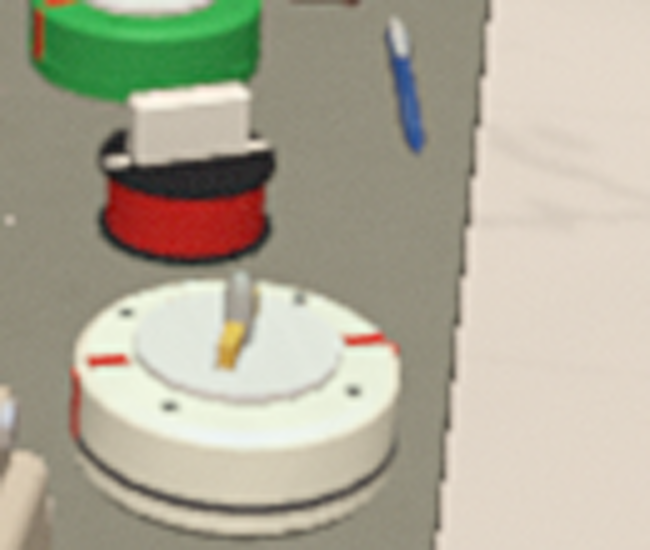

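The winder's red marks run from (130,172)/(145,212) to (221,387)/(240,430) in the 6x crop, with the pin tip at (178,292) and the key roughly horizontal from (124,294) to (235,297). The reel's bar runs from the upper left to the lower right around (600,166), with rim ticks at (552,103) and (640,243).

```bash
python3 - <<'E'
from h import *
T=lambda x,y:((x+.5)/6-.5+230,(y+.5)/6-.5+215)
S=lambda x,y:((x+.5)/5-.5+310,(y+.5)/5-.5+200)
def b(n,uv,z): return back(n,uv,z)[:2]
def ang(d): return np.degrees(np.arctan2(d[1],d[0]))
p=lambda *a:print(*[np.round(x,4) for x in a])
mo=b("top",T(130,172),.036),b("top",T(240,430),.036); mi=b("top",T(145,212),.036),b("top",T(221,387),.036)
p((mo[0]+mo[1])/2,ang(mo[0]-mo[1]),(mi[0]+mi[1])/2,ang(mi[0]-mi[1]), np.linalg.norm(mo[0]-mo[1]))
p(b("top",T(182,298),.04),b("top",T(178,292),.062))
k=b("top",T(124,294),.049),b("top",T(235,297),.049); p((k[0]+k[1])/2,ang(k[0]-k[1]),np.linalg.norm(k[0]-k[1]))
e=b("top",T(552,103),.03),b("top",T(640,243),.03); p("reel",(e[0]+e[1])/2,ang(e[0]-e[1]),np.linalg.norm(e[0]-e[1]),b("top",T(600,166),.054))
f=b("top",T(580,103),.054),b("top",T(643,207),.054); p(ang(f[0]-f[1]),np.linalg.norm(f[0]-f[1]))
l,r_=b("side",S(88,362),.036),b("side",S(384,338),.036); p("side",(l+r_)/2,ang(l-r_),np.linalg.norm(l-r_),b("side",S(239,275),.062))
q=b("side",S(238,339),.04);p(q)
e=b("side",S(110,162),.03),b("side",S(264,147),.03);p((e[0]+e[1])/2,ang(e[0]-e[1]),np.linalg.norm(e[0]-e[1]))
f=b("side",S(130,97),.054),b("side",S(248,85),.054); p((f[0]+f[1])/2,ang(f[0]-f[1]))
p(b("top",(344,187),.014))
E
```

```text
[ 0.4447 -0.2773] 21.9897 [ 0.4449 -0.2767] 22.3715 0.1011
[ 0.4448 -0.277 ] [ 0.4448 -0.2787]
[ 0.4449 -0.2774] 85.6029 0.0392Traceback (most recent call last):
  File "<stdin>", line 11, in <module>
  File "<stdin>", line 6, in <lambda>
    return _wrapfunc(a, 'round', decimals=decimals, out=out)
    return _wrapit(obj, method, *args, **kwds)
    result = getattr(arr, method)(*args, **kwds)
numpy._core._exceptions._UFuncNoLoopError: ufunc 'multiply' did not contain a loop with signature matching types (dtype('<U4'), dtype('float64')) -> None
```

```bash
python3 - <<'E'
from h import *
T=lambda x,y:((x+.5)/6-.5+230,(y+.5)/6-.5+215)
S=lambda x,y:((x+.5)/5-.5+310,(y+.5)/5-.5+200)
def b(n,uv,z): return back(n,uv,z)[:2]
def ang(d): return np.degrees(np.arctan2(d[1],d[0]))
p=lambda *a:print(*[np.round(x,4) for x in a])
e=b("top",T(552,103),.03),b("top",T(640,243),.03); p((e[0]+e[1])/2,ang(e[0]-e[1]),np.linalg.norm(e[0]-e[1]),b("top",T(600,166),.054))
f=b("top",T(580,103),.054),b("top",T(643,207),.054); p(ang(f[0]-f[1]),np.linalg.norm(f[0]-f[1]))
l,r_=b("side",S(88,362),.036),b("side",S(384,338),.036); p((l+r_)/2,ang(l-r_),np.linalg.norm(l-r_),b("side",S(239,275),.062))
q=b("side",S(238,339),.04);p(q)
e=b("side",S(110,162),.03),b("side",S(264,147),.03);p((e[0]+e[1])/2,ang(e[0]-e[1]),np.linalg.norm(e[0]-e[1]))
f=b("side",S(130,97),.054),b("side",S(248,85),.054); p((f[0]+f[1])/2,ang(f[0]-f[1]))
p(b("top",(344,187),.014))
E
```

```text
[ 0.4838 -0.427 ] 28.889 0.0604 [ 0.4826 -0.4279]
27.8313 0.0433
[ 0.4475 -0.2788] 22.5084 0.0938 [ 0.4483 -0.2785]
[ 0.4475 -0.2785]
[ 0.4854 -0.4274] 26.3676 0.0592
[ 0.4861 -0.4306] 27.745
[ 0.6146 -0.4696]
```

```bash
python3 - <<'E'
from h import *
for n in("top","side"):
    c,V=P(n); print(n,(-V[:3,:3].T@V[:3,3]).round(3))
for uv in[(48,10),(48,262),(2,262),(95,10),(75,305),(205,100),(450,100),(215,165),(450,152),(330,162),(160,365)]:
    print(uv,[back("top",uv,z).round(2)[:2].tolist() for z in(-.8,0,.12,.25)])
for uv in[(150,285),(178,165),(265,0),(175,270),(283,115)]:
    print("s",uv,[back("side",uv,z).round(2)[:2].tolist() for z in(0,.12,.2,.25)])
E
```

```text
top [ 0.357 -0.399  0.915]
side [0.379 0.367 0.405]
(48, 10) [[1.82, 0.86], [1.14, 0.27], [1.04, 0.19], [0.93, 0.09]]
(48, 262) [[0.58, 0.73], [0.48, 0.2], [0.46, 0.12], [0.44, 0.04]]
(2, 262) [[0.59, 0.92], [0.48, 0.31], [0.47, 0.21], [0.45, 0.11]]
(95, 10) [[1.81, 0.63], [1.13, 0.15], [1.03, 0.08], [0.92, 0.0]]
(75, 305) [[0.4, 0.6], [0.38, 0.13], [0.38, 0.06], [0.37, -0.01]]
(205, 100) [[1.3, 0.08], [0.86, -0.14], [0.79, -0.18], [0.72, -0.21]]
(450, 100) [[1.24, -1.05], [0.83, -0.75], [0.77, -0.7], [0.7, -0.65]]
(215, 165) [[0.98, 0.03], [0.69, -0.17], [0.64, -0.2], [0.6, -0.23]]
(450, 152) [[0.99, -1.02], [0.69, -0.73], [0.65, -0.69], [0.6, -0.64]]
(330, 162) [[0.97, -0.48], [0.68, -0.44], [0.64, -0.44], [0.59, -0.43]]
(160, 365) [[0.15, 0.24], [0.25, -0.06], [0.26, -0.1], [0.28, -0.15]]
s (150, 285) [[0.77, -0.22], [0.65, -0.04], [0.57, 0.07], [0.53, 0.14]]
s (178, 165) [[1.01, -0.8], [0.83, -0.46], [0.7, -0.22], [0.62, -0.08]]
s (265, 0) [[-7.96, 26.53], [-5.49, 18.78], [-3.84, 13.62], [-2.82, 10.39]]
s (175, 270) [[0.75, -0.27], [0.64, -0.08], [0.57, 0.04], [0.52, 0.12]]
s (283, 115) [[0.92, -1.53], [0.76, -0.97], [0.65, -0.6], [0.59, -0.36]]
```

Request:
jog_arm:
  deltas:
    - [[0, 2.4, -4.7, 0, -0.115], [0, 2.4, -4.7, 0, -0.115], [0, 2.4, -4.7, 0, -0.115], [0, 2.4, -4.7, 0, -0.115], [0, 2.4, -4.7, 0, -0.115], [0, 2.4, -4.7, 0, -0.115], [0, 2.4, -4.7, 0, -0.115], [0, 2.4, -4.7, 0, -0.115]]

```text
time_s: 1.1
tcp_pos: [0.3585, 0.2765, 0.2455]
eef_rot: [180.0, 0.0, -67.2]
contact_force: [0.9, 0.2, 0.1]
gripper_width: 0.044
gripper_force: 0.0
```

Request:
jog_arm:
  deltas:
    - [[0, 0.8, -6.0, 0, -0.115], [0, 0.8, -6.0, 0, -0.115], [0, 0.8, -6.0, 0, -0.115], [0, 0.8, -6.0, 0, -0.115], [0, 0.8, -6.0, 0, -0.115], [0, 0.8, -6.0, 0, -0.115], [0, 0.8, -6.0, 0, -0.115], [0, 0.8, -6.0, 0, -0.115]]

```text
time_s: 2.1
tcp_pos: [0.422, -0.2039, 0.2457]
eef_rot: [-180.0, 0.0, -119.9]
contact_force: [2.4, 1.3, 0.4]
gripper_width: 0.0438
gripper_force: 0.0
```

Request:
jog_arm:
  deltas:
    - [[0, 1.2, -4.5, 0, -0.115], [0, 1.2, -4.5, 0, -0.115], [0, 1.2, -4.5, 0, -0.115], [0, 1.2, -4.5, 0, -0.115], [0, 1.2, -4.5, 0, -0.115], [0, 0, 0, 0, 0]]

```text
time_s: 2.85
tcp_pos: [0.482, -0.4292, 0.2436]
eef_rot: [179.9, -0.1, -152.9]
contact_force: [0.2, 1.3, -0.6]
gripper_width: 0.0438
gripper_force: 0.0
```

Request:
jog_arm:
  deltas:
    - [[0, 0.25, 0.12, -5, 0.015], [0, 0, 0, -5, 0], [0, 0, 0, -4, 0], [0, 0, 0, -3, 0], [0, 0, 0, -2.1, 0], [0, 0, 0, 0, 0]]

```text
time_s: 3.6
tcp_pos: [0.4834, -0.4244, 0.0528]
eef_rot: [179.8, -0.1, -151.7]
contact_force: [-0.5, -0.6, 0.3]
gripper_width: 0.0438
gripper_force: 0.0
```

```bash
python3 - <<'E'
from h import *
for i in range(3):
    im=r.capture("top"); s=r.get_state(); print(s["time_s"],s["tcp_pos"].round(4),s["eef_rot"].round(2))
    if i==0: si=r.capture("side")
R=lambda im,x,y,w,h,k: cv2.resize(im[y:y+h,x:x+w],None,fx=k,fy=k,interpolation=cv2.INTER_CUBIC)
cv2.imwrite("pics/g1.png",np.vstack([R(im,290,190,130,75,5),R(si,290,180,130,75,5)])[:600])
E
```

```text
3.65 [ 0.4843 -0.4251  0.0542] [ 1.7993e+02 -6.0000e-02 -1.5172e+02]
3.75 [ 0.4853 -0.4257  0.0557] [-1.7993e+02  4.0000e-02 -1.5172e+02]
3.8 [ 0.4854 -0.4258  0.0559] [-1.7991e+02  6.0000e-02 -1.5173e+02]
```

View pics/g1.png

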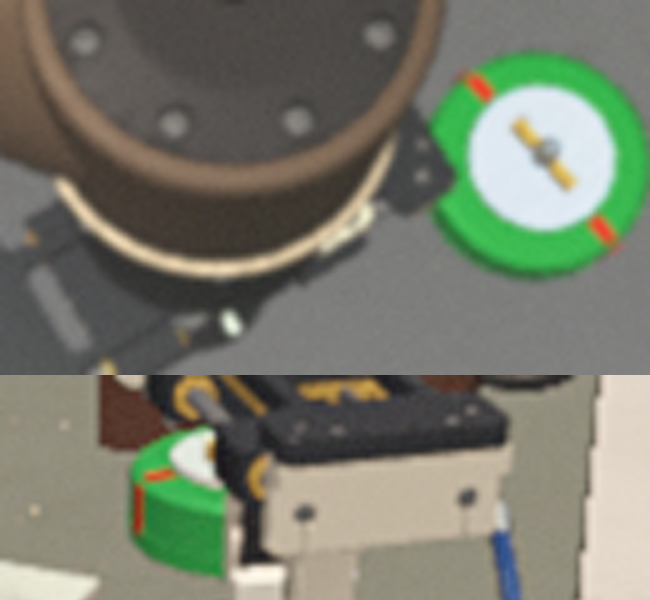

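Request:
jog_arm:
  deltas:
    - [[0, -0.05, -0.2, -0.3, 0], [0, 0, 0, 0, 0], [0, 0, 0, 0, 0], [-1, 0, 0, 0, 0], [-1, 0, 0, 0, 0], [-1, 0, 0, 0, 0], [-1, 0, 0, 0, 0]]
  force: 30

```text
time_s: 4.68
tcp_pos: [0.4843, -0.4276, 0.0515]
eef_rot: [-180.0, 0.0, -151.8]
contact_force: [-0.3, 0.2, -0.9]
gripper_width: 0.0116
gripper_force: 30.0
```

Request:
jog_arm:
  deltas:
    - [[-1, 0, 0, 2, 0], [-1, 0, 0, 4, 0], [-1, 0, 0, 4, 0], [-1, -0.55, 2.14, 0, 0.168], [-1, -0.55, 2.14, 0, 0.168], [-1, -0.55, 2.14, 0, 0.168], [-1, -0.55, 2.14, 0, 0.168], [-1, -0.55, 2.14, 0, 0.168]]

```text
time_s: 5.68
tcp_pos: [0.4562, -0.3198, 0.1514]
eef_rot: [180.0, 0.0, -103.3]
contact_force: [0.5, -0.3, -0.4]
gripper_width: 0.0119
gripper_force: 30.0
```

Request:
jog_arm:
  deltas:
    - [[-1, -0.55, 2.14, 0, 0.168], [-1, -0.55, 2.14, 0, 0.168], [-1, 0, 0, -1, 0], [-1, 0, 0, 0, 0], [-1, 0, 0, 0, 0], [-1, 0, 0, 0, 0]]

```text
time_s: 6.42
tcp_pos: [0.4458, -0.2783, 0.1415]
eef_rot: [180.0, -0.0, -84.5]
contact_force: [-1.2, 0.2, -1.3]
gripper_width: 0.0119
gripper_force: 30.0
```

```bash
python3 - <<'E'
from h import *
im=r.capture("top"); si=r.capture("side"); s=r.get_state(); print(s["time_s"],s["tcp_pos"].round(4),s["eef_rot"].round(2),s["contact_force"].round(2),s["moment"].round(3))
R=lambda im,x,y,w,h,k: cv2.resize(im[y:y+h,x:x+w],None,fx=k,fy=k,interpolation=cv2.INTER_CUBIC)
cv2.imwrite("pics/p1.png",R(si,300,200,120,110,5))
E
```

```text
6.525 [ 0.4458 -0.2781  0.1416] [180.    -0.   -84.43] [-0.14 -0.49 -1.84] [ 0.109 -0.028  0.039]
```

View pics/p1.png

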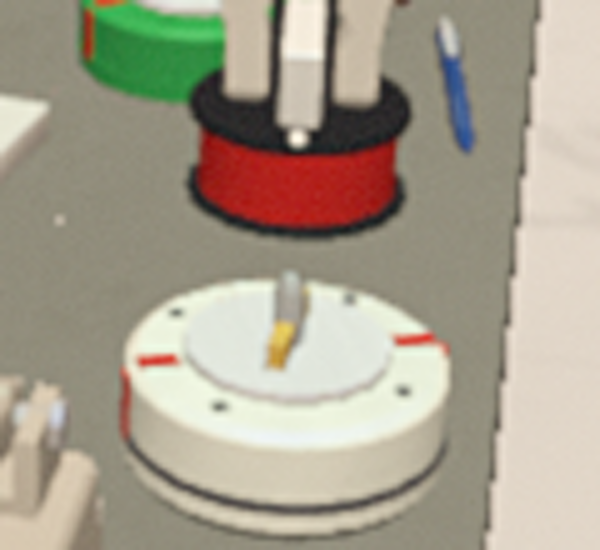

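```bash
python3 - <<'E'
from h import *
def ext(c,rad,z,n="side"):
    a=np.linspace(0,2*np.pi,180); q=np.array([proj(n,[c[0]+rad*np.cos(t),c[1]+rad*np.sin(t),z]) for t in a])
    q=(q+.5-[300,200])*5-.5; return q.min(0).round(1),q.max(0).round(1)
c=(.4458,-.2781)
for nm,rad,z in(("flange bot",.033,.0901),("flange top",.033,.1201),("seat",.032,.04),("hous top",.05,.036)): print(nm,*ext(c,rad,z))
print(((proj("side",[*c,.062])+.5-[300,200])*5), (proj("side",[.4468,-.2781,.062])-proj("side",[*c,.062]))*5,(proj("side",[.4458,-.2771,.062])-proj("side",[*c,.062]))*5)
E
```

```text
flange bot [190.6 146. ] [412.9 244. ]
flange top [193.8  57.1] [419.7 148.7]
seat [188.8 290.1] [398.8 394.6]
hous top [129.8 274.5] [457.5 439.2]
[297.40054566 277.00018089] [-3.28735765 -0.36842586] [-0.4243836   1.52443865]
```

Request:
jog_arm:
  deltas:
    - [[-1, 0, 0, -1.5, 0], [-1, 0, 0, -1.0, 0], [-1, 0, 0, -0.2, 0], [-1, 0, 0, -0.2, 0], [-1, 0, 0, -0.2, 0], [-1, 0, 0, 0, 0]]

```text
time_s: 7.28
tcp_pos: [0.4458, -0.2778, 0.1106]
eef_rot: [-180.0, -0.0, -84.4]
contact_force: [-0.3, -0.8, -1.3]
gripper_width: 0.0117
gripper_force: 30.0
```

Request:
jog_arm:
  deltas:
    - [[-1, 0, 0, -0.15, 0], [-1, 0, 0, -0.15, 0], [-1, 0, 0, -0.15, 0], [-1, 0, 0, -0.1, 0], [-1, 0, 0, 0, 0]]

```text
time_s: 7.9
tcp_pos: [0.4457, -0.2778, 0.1049]
eef_rot: [180.0, 0.0, -84.4]
contact_force: [-0.9, 0.2, -1.5]
gripper_width: 0.0122
gripper_force: 30.0
```

Request:
jog_arm:
  deltas:
    - [[-1, 0, 0, -0.15, 0], [-1, 0, 0, -0.15, 0], [-1, 0, 0, -0.1, 0], [-1, 0, 0, -0.05, 0], [-1, 0, 0, 0, 0]]

```text
time_s: 8.52
tcp_pos: [0.4457, -0.2778, 0.1005]
eef_rot: [180.0, 0.0, -84.4]
contact_force: [-0.0, -0.3, -2.2]
gripper_width: 0.012
gripper_force: 30.0
```

Request:
jog_arm:
  deltas:
    - [[-1, 0, 0, -0.08, 0], [-1, 0, 0, 0, 0], [-1, 0, 0, 0, 0]]

```text
time_s: 8.9
tcp_pos: [0.4458, -0.2778, 0.0999]
eef_rot: [-180.0, -0.0, -84.4]
contact_force: [-1.0, -0.5, -1.0]
gripper_width: 0.0116
gripper_force: 30.0
```

Request:
jog_arm:
  deltas:
    - [[-1, 0, 0, -0.1, 0], [-1, 0, 0, 0, 0], [-1, 0, 0, 0, 0]]

```text
time_s: 9.28
tcp_pos: [0.4458, -0.2778, 0.0989]
eef_rot: [-180.0, -0.0, -84.4]
contact_force: [-0.8, 0.6, 1.1]
gripper_width: 0.0119
gripper_force: 30.0
```

```bash
cat > s.py <<'E'
from h import *
F=[];M=[]
for i in range(3):
    r.capture("side"); s=r.get_state(); F.append(s["contact_force"]); M.append(s["moment"])
print(round(s["time_s"],2),s["tcp_pos"].round(4),s["eef_rot"].round(1),np.mean(F,0).round(2),np.mean(M,0).round(3))
E
python3 s.py
```

```text
9.43 [ 0.4458 -0.2778  0.0988] [-180.    -0.   -84.4] [-0.54  0.67  1.14] [0.104 0.103 0.037]
```

Request:
jog_arm:
  deltas:
    - [[-1, 0, 0, 0, -0.03], [-1, 0, 0, 0, -0.03], [-1, 0, 0, 0, 0], [-1, 0, 0, 0, 0]]

```text
time_s: 9.93
tcp_pos: [0.4458, -0.2778, 0.0988]
eef_rot: [-180.0, -0.0, -87.8]
contact_force: [0.2, -0.3, 1.3]
gripper_width: 0.0123
gripper_force: 30.0
```

Request:
jog_arm:
  deltas:
    - [[-1, 0, 0, 0, -0.03], [-1, 0, 0, 0, 0], [-1, 0, 0, 0, 0]]

```text
time_s: 10.3
tcp_pos: [0.4457, -0.2777, 0.0986]
eef_rot: [180.0, 0.0, -89.5]
contact_force: [0.4, 0.1, -0.9]
gripper_width: 0.0117
gripper_force: 30.0
```

Request:
jog_arm:
  deltas:
    - [[-1, 0, 0, 0, -0.03], [-1, 0, 0, 0, 0], [-1, 0, 0, 0, 0]]

```text
time_s: 10.68
tcp_pos: [0.4455, -0.2778, 0.0987]
eef_rot: [180.0, 0.0, -91.3]
contact_force: [0.7, -0.2, -1.3]
gripper_width: 0.0113
gripper_force: 30.0
```

Request:
jog_arm:
  deltas:
    - [[-1, 0, 0, 0, -0.03], [-1, 0, 0, 0, 0], [-1, 0, 0, 0, 0]]

```text
time_s: 11.05
tcp_pos: [0.4457, -0.2778, 0.0988]
eef_rot: [-180.0, -0.0, -93.0]
contact_force: [0.2, 0.4, -1.1]
gripper_width: 0.0117
gripper_force: 30.0
```

The push vanished at a yaw of about -89.5, so the slot is over the key. I'll centre it and seat the reel gently.

Request:
jog_arm:
  deltas:
    - [[-1, 0, 0, 0, -0.02], [-1, 0, 0, -0.1, 0], [-1, 0, 0, -0.1, 0], [-1, 0, 0, -0.1, 0], [-1, 0, 0, -0.1, 0], [-1, 0, 0, 0, 0], [-1, 0, 0, 0, 0]]

```text
time_s: 11.92
tcp_pos: [0.4457, -0.2778, 0.0948]
eef_rot: [180.0, -0.0, -94.1]
contact_force: [0.1, -0.5, -1.9]
gripper_width: 0.0122
gripper_force: 30.0
```

Request:
jog_arm:
  deltas:
    - [[-1, 0, 0, -0.1, 0], [-1, 0, 0, -0.1, 0], [-1, 0, 0, -0.05, 0], [-1, 0, 0, 0, 0], [-1, 0, 0, 0, 0]]

```text
time_s: 12.55
tcp_pos: [0.4458, -0.2778, 0.0923]
eef_rot: [-180.0, -0.0, -94.1]
contact_force: [0.1, 0.3, -2.2]
gripper_width: 0.0113
gripper_force: 30.0
```

Request:
jog_arm:
  deltas:
    - [[-1, 0, 0, -0.05, 0], [-1, 0, 0, 0, 0], [-1, 0, 0, 0, 0]]

```text
time_s: 12.92
tcp_pos: [0.4457, -0.2778, 0.0918]
eef_rot: [-180.0, -0.0, -94.1]
contact_force: [-0.4, 0.2, -1.7]
gripper_width: 0.0119
gripper_force: 30.0
```

Request:
jog_arm:
  deltas:
    - [[-1, 0, 0, -0.05, 0], [-1, 0, 0, 0, 0], [-1, 0, 0, 0, 0]]

```text
time_s: 13.3
tcp_pos: [0.4458, -0.2779, 0.0914]
eef_rot: [-180.0, -0.0, -94.1]
contact_force: [-0.4, 1.5, 1.1]
gripper_width: 0.012
gripper_force: 30.0
```

Request:
jog_arm:
  deltas:
    - [[-1, 0, 0, 0, -0.03], [-1, 0, 0, 0, -0.05], [-1, 0, 0, 0, -0.05], [-1, 0, 0, 0, -0.05], [-1, 0, 0, 0, -0.05], [-1, 0, 0, 0, -0.05], [-1, 0, 0, 0, -0.05], [-1, 0, 0, 0, -0.05]]

```text
time_s: 14.3
tcp_pos: [0.4458, -0.278, 0.0914]
eef_rot: [-180.0, -0.0, -116.0]
contact_force: [0.5, -0.6, 0.0]
gripper_width: 0.0117
gripper_force: 30.0
```

Request:
jog_arm:
  deltas:
    - [[-1, 0, 0, 0, -0.05], [-1, 0, 0, 0, -0.05], [-1, 0, 0, 0, -0.05], [-1, 0, 0, 0, -0.05], [-1, 0, 0, 0, -0.05], [-1, 0, 0, 0, -0.05], [-1, 0, 0, 0, -0.05], [-1, 0, 0, 0, -0.05]]

```text
time_s: 15.3
tcp_pos: [0.4458, -0.278, 0.0914]
eef_rot: [-180.0, -0.0, -139.0]
contact_force: [-0.5, -0.1, 1.4]
gripper_width: 0.0116
gripper_force: 30.0
```

Request:
jog_arm:
  deltas:
    - [[-1, 0, 0, 0, -0.05], [-1, 0, 0, 0, -0.05], [-1, 0, 0, 0, -0.05], [-1, 0, 0, 0, -0.05], [-1, 0, 0, 0, -0.05], [-1, 0, 0, 0, -0.05], [-1, 0, 0, 0, -0.03], [-1, 0, 0, 0, 0]]

```text
time_s: 16.3
tcp_pos: [0.4458, -0.2779, 0.0914]
eef_rot: [-180.0, 0.0, -157.7]
contact_force: [-1.3, -0.4, 1.9]
gripper_width: 0.0113
gripper_force: 30.0
```

```bash
python3 s.py
```

```text
16.45 [ 0.4458 -0.2779  0.0914] [-180.     0.  -157.7] [-0.4  -0.93  3.18] [-0.152  0.17   0.056]
```

Request:
jog_arm:
  deltas:
    - [[-0.4, 0, 0, 0, 0], [-0.4, 0, 0, 0, 0], [-0.4, 0, 0, 0, 0], [-0.4, 0, 0, 1, 0], [-0.4, 0, 0, 2, 0], [-0.4, 0, 0, 4, 0], [-0.4, 0, 0, 4, 0], [-0.4, 0, 4, 1, 0]]

```text
time_s: 17.45
tcp_pos: [0.4472, -0.239, 0.2146]
eef_rot: [-179.8, 0.2, -157.9]
contact_force: [-0.2, 0.6, 0.0]
gripper_width: 0.0261
gripper_force: 0.0
```

Request:
jog_arm:
  deltas:
    - [[-0.4, 0, 5, 0, 0], [-0.4, 0, 5, 0, 0], [-0.4, 0, 5, 0, 0], [-0.4, 0, 5, 0, 0], [-0.4, 0, 5, 0, 0], [-0.4, 0, 0, 0, 0]]

```text
time_s: 18.2
tcp_pos: [0.446, 0.0149, 0.2123]
eef_rot: [180.0, 0.1, -157.5]
contact_force: [0.6, -0.3, 0.6]
gripper_width: 0.0264
gripper_force: 0.0
```

```bash
python3 - <<'E'
from h import *
im=r.capture("top"); si=r.capture("side"); s=r.get_state(); print(s["time_s"],s["tcp_pos"].round(4))
R=lambda im,x,y,w,h,k: cv2.resize(im[y:y+h,x:x+w],None,fx=k,fy=k,interpolation=cv2.INTER_CUBIC)
cv2.imwrite("pics/f1.png",R(im,220,225,80,75,8)); cv2.imwrite("pics/f2.png",R(si,310,200,120,110,5))
E
```

```text
18.3 [0.4457 0.0127 0.2118]
```

View pics/f1.png

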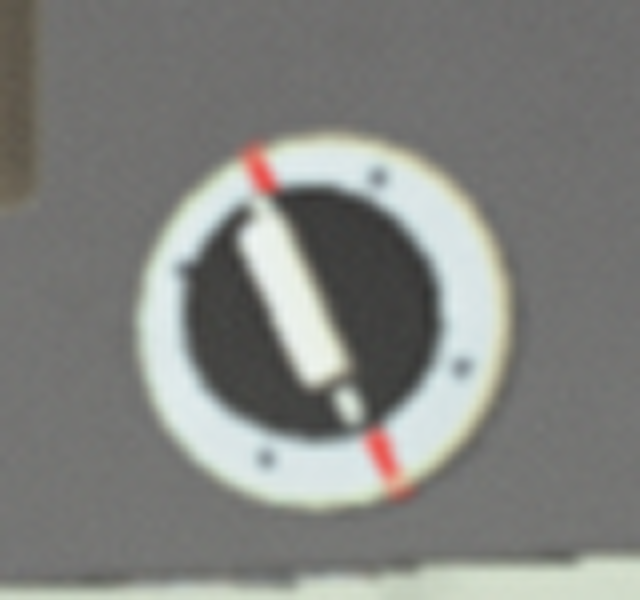

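View pics/f2.png

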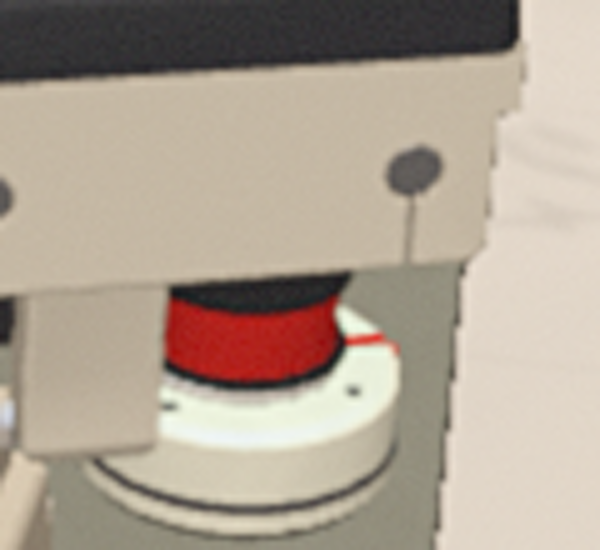

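The reel sits on the winder's seat, with its bar and rim ticks lined up with the red marks. In the 8x crop the mark ends are at (254,150) and (401,494), the ticks at (262,208) and (350,408), and the bar sides run (240,230)-(308,388) and (275,210)-(352,372).

```bash
python3 - <<'E'
from h import *
T=lambda x,y:((x+.5)/8-.5+220,(y+.5)/8-.5+225)
def A(a,b,z):
    p,q=back("top",T(*a),z),back("top",T(*b),z); d=p-q; return np.degrees(np.arctan2(d[1],d[0])).round(2),((p+q)/2).round(4),np.linalg.norm(d).round(4)
print(A((254,150),(401,494),.036),A((271,190),(376,432),.036)); print(A((262,208),(350,408),.07)); print(A((240,230),(308,388),.094),A((275,210),(352,372),.094))
# mark pixels by colour: fit line on z=.036
im=r.capture("top")
def fit(m,z):
    ys,xs=np.nonzero(m); P_=np.array([back("top",(x,y),z)[:2] for x,y in zip(xs,ys)]); c=P_.mean(0); u=np.linalg.svd(P_-c)[2][0]; return len(xs),c.round(4),np.degrees(np.arctan(u[1]/u[0])).round(2)
h=cv2.cvtColor(im,cv2.COLOR_BGR2HSV); w=np.zeros(im.shape[:2],bool); w[240:290,235:285]=1
print(fit(w&(h[...,1]>110)&((h[...,0]<12)|(h[...,0]>168)),.036))
yy,xx=np.mgrid[:400,:640]; cx,cy=220+312/8,225+310/8
print(fit((np.hypot(xx-cx,yy-cy)<13)&(im.min(2)>150),.094))
E
```

```text
(np.float64(22.03), array([ 0.4446, -0.2775,  0.036 ]), np.float64(0.1011)) (np.float64(22.34), array([ 0.4472, -0.2765,  0.036 ]), np.float64(0.0714))
(np.float64(22.69), array([ 0.4447, -0.2768,  0.07  ]), np.float64(0.0569))
(np.float64(22.34), array([ 0.4423, -0.2723,  0.094 ]), np.float64(0.0436)) (np.float64(24.27), array([ 0.4463, -0.2823,  0.094 ]), np.float64(0.0455))
(19, array([ 0.4451, -0.2765]), np.float64(22.32))
(134, array([ 0.4425, -0.2777]), np.float64(23.97))
```

```bash
python3 -c "
from plant import r
print(r.close_job())"
```

```text
the job is handed in; nothing more can be done
None
```

I seated the red reel on the winder, turned it clockwise until its grip bar lined up with the red marks (within about 1–2° in the final top picture), let go and handed the job in at about 18 s. The largest force I read was about 5 N.

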